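Fit the gel comb to the cassette whose gap it matches

TASK

Three look-alike glass-plate gel cassettes are clamped in the casting stand, but only one was assembled with the gap that suits the green comb. Take the green comb from its rack and find that cassette by feel - the comb will not go into the narrow one and drops loosely into the wide one, while in the right one it slides down with a light steady drag - and leave it there pushed fully home, upright, with its bar resting on the cassette's side rails. Never force it, the glass cracks; leave the white comb and the other things on the bench alone.

Things in the scene. Friction and masses are not known exactly. Their poses are not given: they have to be found in the camera images.
- green_comb: Bright green plastic well comb hanging upright in the comb rack, 45 g. Origin: centre of the underside of its cross bar (the shoulder that lands on a cassette's rails); x thickness, y width, z up; alike both ways round. Bar 10 (x) x 74 (y) mm, z = 0 to 12. Blade below: 6 mm thick, 50 wide, toothed, down to z = -38; its last 14 mm taper to 2 mm thickness at the tips.
- comb_tab (a point): Grip point in the middle of the green comb's flat tab, 28 mm above the comb's origin. The tab is 10 mm thick (x), 40 wide (y) and reaches from 16 mm below to 14 mm above this point: grip it across x, from above, with the fingertips not over 25 mm below this point. Axes as the comb's.
- white_comb: A white comb of the same outline with a thinner blade (4 mm), in the other slot of the comb rack, 52 mm behind the green one; same origin. Not to be used.
- comb_rack: White table-like rack 104 (x) x 92 (y) x 46 mm high, top plate 7 mm thick, fixed; origin at the centre of its underside. Two slots 10 mm wide (x) and 59 mm long (y), at x = -26 (green comb) and x = +26 mm (white comb). A comb hangs in its slot with the bar on the rack's top.
- casting_stand: Grey casting stand, base 104 (x) x 272 (y) mm, fixed; origin at the centre of its underside, front (-x) toward the robot. It holds three cassettes side by side along y, 84 mm apart, each 78 wide (white side rails, rear and front glass plate), the middle one over the origin. The narrow, the matching and the wide one stand in the three bays in an order that changes every time.
- bay0 (a point): Left (+y) bay: point midway between the cassette's side rails, level with their tops (100 mm above the bench), at the middle of a fitting comb's thickness. Axes as the stand: x across the gap, y along it, z up. A comb that is home has its origin here and its y along this y. Rail tops: y = 31 to 39 mm either side. Plates 62 mm wide, tops 4 to 6 mm below this point, inner edges bevelled 3 mm.
- bay1 (a point): Middle bay, 84 mm to -y of bay0, same axes. In every cassette the rear plate (+x) is rigid, the front plate (-x) is held by spring clips and gives at most 2 mm. Matching cassette: gap 4.6 mm at rest, rear face at x = +3.0 mm, front face at -1.6; the clips push with 3 N, 5.6 N with the 6 mm blade in, so from about 20 mm above home the comb drags with 2 to 8 N all the way down.
- bay2 (a point): Right (-y) bay, 168 mm to -y of bay0, same axes. Narrow cassette: gap 2.5 mm, faces at x = +1.25 and -1.25 mm; the comb meets resistance already 31 to 24 mm above home and cannot go in; pushing on only wedges it. Wide cassette: gap 10 mm, faces at +5 and -5 mm; no drag until the bar lands on the rails. A push of 10 N is enough anywhere; twice that wedges the glass dangerously.
- plate_p (a joint): How far the sprung front plate of the matching cassette is pushed out, in m: 0 at rest, about 0.0014 with the green comb's blade between the plates. It does not tell in which bay that cassette stands.
- tub_small: White lidded tub, 52 mm across and 70 high, behind the stand; bystander, origin at the centre of its underside.
- dropper_bottle: Small white dropper bottle, 27 mm across and 86 high, behind the stand; bystander, origin at the centre of its underside.
- marker: Green marker lying in front of the stand, 135 mm long; bystander, origin at the middle of its underside.
- petri_dish: Covered dish 67 mm across and 14 high, in front of the stand; bystander, origin at the centre of its underside.
- petri_dish2: A second such dish, to the right of the first; bystander, same origin.
Not all that is in view belongs to the job. There is more than one size of the green_comb; the one meant has the size given above.

How it is judged:
By the outcome, as a careful person would: the job done as asked, in the order asked, and still so for the second after the job is handed in, with the robot touching nothing.
It also fails if it takes over 58 s, if anything falls off the work surface, if the arm or the gripper's body presses on something with over 40 N, if the wrist force passes 120 N, or if a joint passes its speed limit or range.

ROBOT

A 7-joint arm with a two-finger parallel gripper is mounted at the origin on a cart in front of the work surface, level with it; the furniture and walls round the work are solid. World frame = base frame: x ahead of the robot, y to its left, z up, the work surface at z = 0. Lengths are in m, angles in rad, forces in N, time in s.
With the tool pointing down it reaches from about 0.4 to 0.875 m from the base axis. Payload 19.3 kg.
Tool frame: the origin (TCP) lies at the very end of the fingers, on their centre line; the grasp point (between the pads) lies 19 mm behind it; z points along the fingers, y is the line along which they close (so a half turn about z gives the same grasp; the last joint's range is limited). The gripper opens to 85 mm and grips with 20 to 120 N. Pads are 22 mm wide; open, the fingers measure 114 mm over their backs; the gripper's body (76 mm by 85 mm) begins 54 mm behind the grasp point. The pads swing forward as they close: fully open they stand 13 mm farther back than shut.
Start: joints at [-1.202, 0.521, -0.036, 1.599, 0.021, 1.021, -0.113], TCP at [0.266, 0.566, 0.231] pointing down, gripper open.
Joint ranges: [-2.91, 2.91], [-0.3, 2.13], [-1.5, 1.42], [0.17, 2.43], [-1.26, 4.41], [0.16, 1.93], [-2.52, 2.52]. Speed limits (rad/s): [1.89, 1.89, 2.39, 2.39, 3.01, 3.01, 3.01].

INTERFACE

Orientations are given as [roll, pitch, yaw] about the fixed x, y, z axes, in that order (R = Rz(yaw) Ry(pitch) Rx(roll)).
In Python, from workcell import bot gives the robot as it stands.
- The arm moves only by the shell command python3 -m crank 'ROWS' [FORCE]. ROWS is a JSON object of lists of equal length, an entry for each row: "travel": the shift along the world's x, y, z in cm, a list of three; "turn": the turn, a rotation vector about the world's x, y, z in degrees, a list of three; "gripper": the closure, from 0 (fully open) to 1 (shut). A call has exactly 5 rows; each row is the pose to reach, as a shift and turn from the pose commanded when the call began; what a row does not reach only later rows make up. A row lasts 1/10 s, in which the tool goes at most 50 mm and 8.59 degrees, less where a joint would pass 70% of its speed; a pose out of reach is approached as far as the arm can. A call with a gripper value outside its range is refused whole. The fingers move at their own pace and stop on an object; FORCE is the grip in N (left out, the last holds). Time passes only in rows, so rows that repeat a pose let the fingers close, or fill a call up. It gives the time, the measured TCP pose, the force, the opening and the grip force at its end, in the units of the state.
- bot.observe(): the state, without advancing time (a new reading comes with each control period).
- bot.grab_frame(name): name is "side" or "top"; returns a dict with "pixels" (480x640x3 uint8, red, green, blue), "fx", "fy", "cx", "cy" (pixels), "extrinsics" (4x4, takes a point from world to camera coordinates). Camera axes: x right, y down, z forward; pixel columns grow to the right and rows downward; lengths in m; the calibration is good to about 2 mm. A picture is of the moment at which its call begins. There is no depth.
- bot.job_done(): hands the job in; it is judged then, once.
The state is a dict: "clock": time; "qpos": joint angles; "qd": joint speeds; "joint_efforts": joint torques, N m; "position": TCP position; "tool_rot": TCP orientation; "force": force on the tool from outside, world axes, zero at the start; "moment": the same for the moment, N m; "grip_width": finger opening in m; "finger_force": force on a finger pad.
Only numpy, scipy, OpenCV 4.12 (cv2) and the standard library are available. Lean on these libraries where they do the work, as an engineer would, in place of code of your own. Each camera call takes 0.05 s, during which the arm holds its last target. There are 200 camera calls.

## Working session

There is one attempt and no reset: what is moved stays moved. The work goes in short steps, Python scripts to look and compute and a shell command to move; the robot and the scene stay as the last step left them, time stands still between calls to the robot, and variables do not carry over. Pictures are saved under pics/ and viewed, at most 10 in all, crops included, and the job is handed in when it is done.

```bash
mkdir -p pics; ls; python3 - <<'E'
from workcell import bot
import cv2,numpy as np
s=bot.observe();print({k:np.round(v,3).tolist() for k,v in s.items()})
for n in("side","top"):
    f=bot.grab_frame(n);cv2.imwrite(f"pics/{n}0.png",f["pixels"][:,:,::-1])
    print(n,f["fx"],f["fy"],f["cx"],f["cy"],np.round(f["extrinsics"],4).tolist())
E
```

```text
pics
{'clock': 0.0, 'qpos': [-1.202, 0.522, -0.036, 1.6, 0.021, 1.021, -0.113], 'qd': [-0.001, -0.0, -0.001, 0.0, 0.0, 0.001, -0.001], 'joint_efforts': [0.001, -92.709, 1.981, -36.992, 0.018, 0.008, -0.0], 'position': [0.265, 0.565, 0.231], 'tool_rot': [-3.14, 0.0, 2.703], 'force': [-0.32, 1.052, 0.335], 'moment': [-0.068, -0.018, -0.001], 'finger_force': 0.0, 'grip_width': 0.086}
side 454.1150939462261 454.1150939462261 324.48165768959706 230.13303174014698 [[-0.9883, -0.1515, 0.0184, 0.5465], [-0.1076, 0.6057, -0.7884, 0.0391], [0.1083, -0.7811, -0.6149, 1.0692], [0.0, 0.0, 0.0, 1.0]]
top 605.3330759321232 605.3330759321232 318.42501181979407 238.72225383666307 [[0.0154, -0.9999, 0.0008, 0.1851], [-0.9887, -0.0153, -0.149, 0.5305], [0.149, 0.0015, -0.9888, 1.3454], [0.0, 0.0, 0.0, 1.0]]
```

View pics/side0.png

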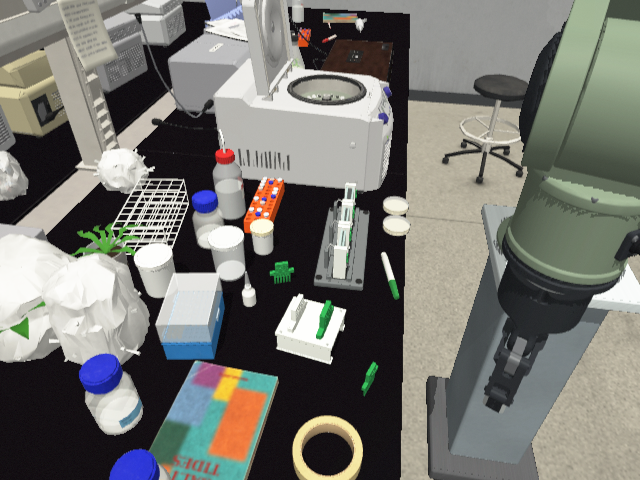

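View pics/top0.png

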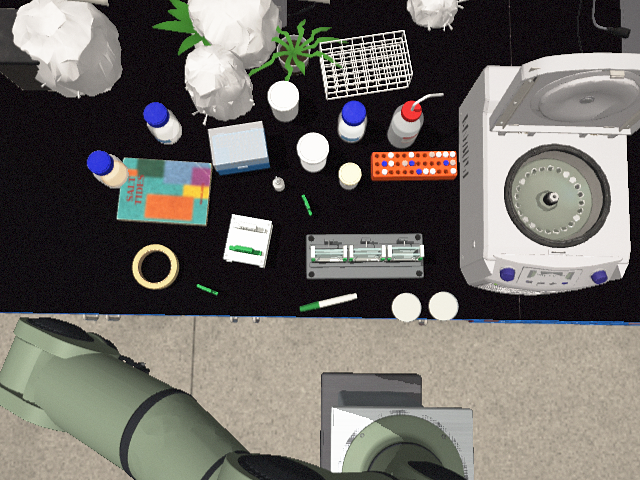

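The side view shows the rack at about (310,328) with the green comb at (325,320), and the stand at about (343,245). In the top view the rack is at (247,240), the green comb at (246,250) and the stand at (365,256). Two loose green combs lie on the bench and are decoys. Next I'll enlarge both areas.

```bash
python3 - <<'E'
import cv2,numpy as np
t=cv2.imread("pics/top0.png");s=cv2.imread("pics/side0.png")
c=np.zeros((600,800,3),np.uint8)
def put(im,x,y,w,h,k,X,Y):
    r=cv2.resize(im[y:y+h,x:x+w],None,fx=k,fy=k,interpolation=cv2.INTER_CUBIC);c[Y:Y+r.shape[0],X:X+r.shape[1]]=r
put(t,217,208,60,64,4,0,0)
put(t,300,225,130,60,4,250,0)
put(s,270,285,80,80,4,0,270)
put(s,305,175,70,120,3,340,245)
cv2.imwrite("pics/c1.png",c)
for n,im,(x,y,w,h) in(("top",t,(217,208,60,64)),("side",s,(270,285,80,80))):
    hsv=cv2.cvtColor(im,cv2.COLOR_BGR2HSV)
    m=cv2.inRange(hsv,(45,120,50),(75,255,255));M=np.zeros_like(m);M[y:y+h,x:x+w]=m[y:y+h,x:x+w]
    p=cv2.findNonZero(M);print(n,cv2.minAreaRect(p),cv2.boxPoints(cv2.minAreaRect(p)).round(1).tolist())
    g=cv2.inRange(hsv,(0,0,90),(180,60,255));G=np.zeros_like(g);G[y:y+h,x:x+w]=g[y:y+h,x:x+w]
    print(cv2.boxPoints(cv2.minAreaRect(cv2.findNonZero(G))).round(1).tolist())
x,y,w,h=300,225,130,60
g=t[y:y+h,x:x+w].max(2);m=(g>60).astype(np.uint8)
cs,_=cv2.findContours(m,0,2);k=max(cs,key=cv2.contourArea);print("stand",(cv2.boxPoints(cv2.minAreaRect(k))+[x,y]).round(1).tolist())
E
```

```text
Traceback (most recent call last):
ValueError: could not broadcast input array from shape (360,210,3) into shape (355,210,3)
```

```bash
python3 - <<'E'
import cv2,numpy as np
t=cv2.imread("pics/top0.png");s=cv2.imread("pics/side0.png")
c=np.zeros((600,800,3),np.uint8)
def put(im,x,y,w,h,k,X,Y):
    r=cv2.resize(im[y:y+h,x:x+w],None,fx=k,fy=k,interpolation=cv2.INTER_CUBIC);c[Y:Y+r.shape[0],X:X+r.shape[1]]=r
put(t,217,208,60,64,4,0,0)
put(t,300,225,130,60,4,250,0)
put(s,270,285,80,80,4,0,270)
put(s,305,175,70,118,3,340,245)
cv2.imwrite("pics/c1.png",c)
for n,im,(x,y,w,h) in(("top",t,(217,208,60,64)),("side",s,(270,285,80,80))):
    hsv=cv2.cvtColor(im,cv2.COLOR_BGR2HSV)
    m=cv2.inRange(hsv,(45,120,50),(75,255,255));M=np.zeros_like(m);M[y:y+h,x:x+w]=m[y:y+h,x:x+w]
    p=cv2.findNonZero(M);print(n,cv2.minAreaRect(p),cv2.boxPoints(cv2.minAreaRect(p)).round(1).tolist())
    g=cv2.inRange(hsv,(0,0,90),(180,60,255));G=np.zeros_like(g);G[y:y+h,x:x+w]=g[y:y+h,x:x+w]
    print(cv2.boxPoints(cv2.minAreaRect(cv2.findNonZero(G))).round(1).tolist())
x,y,w,h=300,225,130,60
g=t[y:y+h,x:x+w].max(2);m=(g>60).astype(np.uint8)
cs,_=cv2.findContours(m,0,2);k=max(cs,key=cv2.contourArea);print("stand",(cv2.boxPoints(cv2.minAreaRect(k))+[x,y]).round(1).tolist())
E
```

```text
top ((245.06756591796875, 249.59458923339844), (32.22220230102539, 5.425166606903076), 9.462322235107422) [[228.6999969482422, 249.60000610351562], [229.60000610351562, 244.3000030517578], [261.3999938964844, 249.60000610351562], [260.5, 254.89999389648438]]
[[222.1999969482422, 260.29998779296875], [231.1999969482422, 212.89999389648438], [273.29998779296875, 221.0], [264.29998779296875, 268.29998779296875]]
side ((323.62042236328125, 319.0437927246094), (10.252291679382324, 40.15481185913086), 19.983104705810547) [[311.8999938964844, 336.20001220703125], [325.70001220703125, 298.3999938964844], [335.29998779296875, 301.8999938964844], [321.6000061035156, 339.70001220703125]]
[[270.3999938964844, 347.20001220703125], [292.70001220703125, 268.8999938964844], [355.5, 286.79998779296875], [333.1000061035156, 365.20001220703125]]
stand [[305.6, 234.0], [423.8, 232.8], [424.2, 277.6], [306.0, 278.8]]
```

View pics/c1.png

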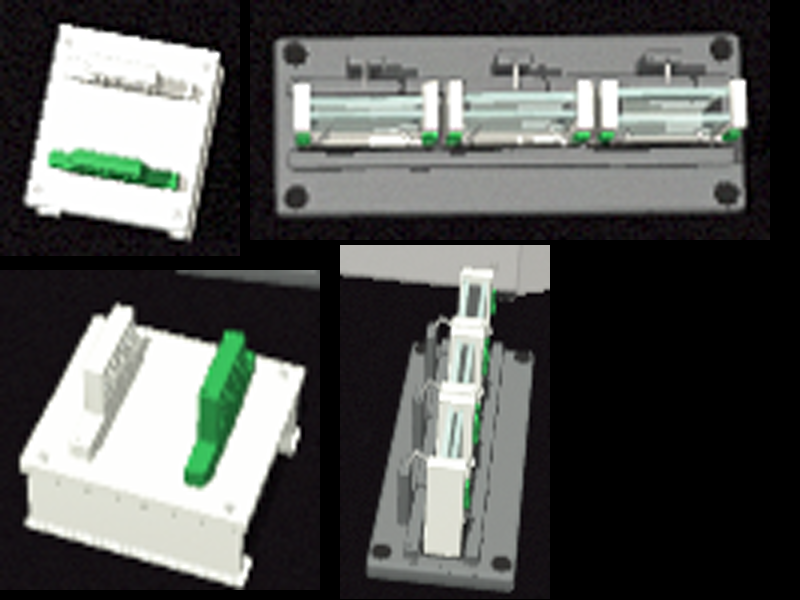

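The crop shows the green comb at crop (115,165) top and (220,410) side, with the tab above the bar. The stand base corners and three pairs of white rails are also clear. I'll triangulate these.

```bash
cat >h.py <<'E'
import numpy as np,cv2
K={'side':(454.115,324.48,230.13,[[-0.9883,-0.1515,0.0184,0.5465],[-0.1076,0.6057,-0.7884,0.0391],[0.1083,-0.7811,-0.6149,1.0692]]),
'top':(605.333,318.425,238.722,[[0.0154,-0.9999,0.0008,0.1851],[-0.9887,-0.0153,-0.149,0.5305],[0.149,0.0015,-0.9888,1.3454]])}
def P(n):
    f,cx,cy,E=K[n];return np.array([[f,0,cx],[0,f,cy],[0,0,1]])@np.array(E)
def tri(t,s):
    X=cv2.triangulatePoints(P('top'),P('side'),np.array(t,float).reshape(2,1),np.array(s,float).reshape(2,1)).ravel();X=X[:3]/X[3]
    return X,np.linalg.norm(proj('top',X)-t)+np.linalg.norm(proj('side',X)-s)
def proj(n,X):
    v=P(n)@np.append(X,1);return v[:2]/v[2]
def plane(n,p,z):
    M=P(n);return np.append(cv2.perspectiveTransform(np.array([[p]],float),np.linalg.inv(np.c_[M[:,:2],M[:,2]*z+M[:,3]])).ravel(),z)
E
python3 - <<'E'
from h import *
np.set_printoptions(precision=4,suppress=True)
for n in K:
    E=np.array(K[n][3]);print(n,-E[:,:3].T@E[:,3])
T1=lambda x,y:(217+x/4-.4,208+y/4-.4);T2=lambda x,y:(300+(x-250)/4-.4,225+y/4-.4)
S1=lambda x,y:(270+x/4-.4,285+(y-270)/4-.4);S2=lambda x,y:(305+(x-340)/3-.3,175+(y-245)/3-.3)
print("stand base corners")
for a,b in(((275,36),(368,575)),((740,36),(413,343)),((275,212),(515,585)),((745,212),(535,350))):print(*tri(T2(*a),S2(*b)),plane('top',T2(*a),.012))
print("rails +y faces z=.1 outer/inner edges at row 82")
for a in((293,82),(440,82),(447,82),(593,82),(600,80),(746,80)):print(plane('top',T2(*a),.1))
print("rail tops back corner tri");print(*tri(T2(293,82),S2(428,459)),*tri(T2(309,82),S2(433,455)))
print("rack")
for a,b in(((60,25),(22,465)),((222,56),(112,312)),((190,232),(305,374)),((28,200),(245,566))):print(*tri(T1(*a),S1(*b)),plane('top',T1(*a),.046))
print("comb tab top ends / bar ends")
for a,b in(((64,150),(208,392)),((140,166),(235,334)),((50,158),(197,472)),((180,182),(250,355))):print(*tri(T1(*a),S1(*b)))
print(plane('top',T1(50,158),.058),plane('top',T1(180,182),.058),plane('top',T1(63,153),.088),plane('top',T1(140,167),.088))
E
```

```text
side [0.4285 0.8943 0.6782]
top [0.3212 0.1912 1.4092]
stand base corners
[0.5435 0.2231 0.0024] 1.8227254222755436 [0.5434 0.2229 0.012 ]
[ 0.5482 -0.0491  0.0107] 0.4379685806407129 [ 0.5476 -0.0488  0.012 ]
[0.44   0.2211 0.0079] 1.0477686191152675 [0.4404 0.221  0.012 ]
[ 0.4447 -0.0501  0.0157] 0.45314023938446096 [ 0.4446 -0.0507  0.012 ]
rails +y faces z=.1 outer/inner edges at row 82
[0.5041 0.2106 0.1   ]
[0.5054 0.1304 0.1   ]
[0.5054 0.1265 0.1   ]
[0.5067 0.0468 0.1   ]
[0.5078 0.043  0.1   ]
[ 0.5091 -0.0367  0.1   ]
rail tops back corner tri
[0.5037 0.2106 0.1029] 0.10480275284136323 [0.5032 0.2019 0.0998] 1.4914711351537213
rack
[0.5817 0.3936 0.0424] 0.2993912432254391 [0.5812 0.3931 0.046 ]
[0.5628 0.2997 0.0465] 2.307341237279982 [0.5646 0.2998 0.046 ]
[0.4644 0.3159 0.0379] 0.3536227611161203 [0.4633 0.3152 0.046 ]
[0.4817 0.4119 0.0182] 2.2767815362480412 [0.48   0.4075 0.046 ]
comb tab top ends / bar ends
[0.5021 0.3815 0.0919] 0.8168058973398118
[0.4954 0.3403 0.085 ] 0.06322729808444423
[0.5031 0.3946 0.0548] 0.13187494210226386
[0.4908 0.3211 0.0518] 0.23944849143407448
[0.5026 0.3941 0.058 ] [0.4902 0.3205 0.058 ] [0.5015 0.3826 0.088 ] [0.4944 0.3399 0.088 ]
```

```bash
python3 -m crank '{"travel":[[2.3,-2.1,0],[4.6,-4.2,0],[7,-6.2,0],[9.3,-8.3,0],[11.6,-10.3,0]],"turn":[[0,0,-7.5],[0,0,-15],[0,0,-22.5],[0,0,-30],[0,0,-37.3]],"gripper":[0.5,0.5,0.5,0.5,0.5]}' 30
python3 -m crank '{"travel":[[2.3,-2.1,0],[4.6,-4.2,0],[7,-6.2,0],[9.3,-8.3,0],[11.6,-10.4,0]],"turn":[[0,0,-7.5],[0,0,-15],[0,0,-22.5],[0,0,-30],[0,0,-37.3]],"gripper":[0.5,0.5,0.5,0.5,0.5]}'
python3 -m crank '{"travel":[[0,0,0],[0,0,0],[0,0,0],[0,0,0],[0,0,0]],"turn":[[0,0,0],[0,0,0],[0,0,0],[0,0,0],[0,0,0]],"gripper":[0.5,0.5,0.5,0.5,0.5]}'
python3 -c "
from workcell import bot;s=bot.observe();print(s)"
```

```text
clock: 0.6
position: [0.3823, 0.4616, 0.2311]
tool_rot: [-3.141, 0.0, 2.046]
force: [0.7, 1.1, -0.4]
grip_width: 0.0428
finger_force: 0.0
clock: 1.1
position: [0.4983, 0.3578, 0.2311]
tool_rot: [-3.141, 0.0, 1.395]
force: [-0.5, -0.4, 0.7]
grip_width: 0.0424
finger_force: 0.0
clock: 1.6
position: [0.4971, 0.3594, 0.2313]
tool_rot: [-3.141, -0.0, 1.402]
force: [0.4, 0.7, 0.4]
grip_width: 0.0426
finger_force: 0.0
{'clock': 1.6, 'qpos': array([-0.94180005,  0.52305955,  0.32364072,  1.64573943, -0.18980789,
        1.00377929, -0.72477498]), 'qd': array([ 0.00096905, -0.00111646,  0.00315205,  0.00015349,  0.00150717,
       -0.00180524, -0.00035585]), 'joint_efforts': array([ 1.57192990e-02, -8.79921770e+01,  9.44158494e+00, -3.59476984e+01,
        1.52751856e-02,  2.02065661e-03,  1.08975830e-02]), 'position': array([0.49705843, 0.359362  , 0.23130962]), 'tool_rot': array([-3.14139065e+00, -2.03822422e-04,  1.40219857e+00]), 'force': array([0.35966244, 0.66759375, 0.35994612]), 'moment': array([-0.01218863, -0.02896937,  0.01447665]), 'finger_force': 0.0, 'grip_width': 0.042599363576165776}
```

```bash
python3 -m crank '{"travel":[[0,-0.1,-3],[0,-0.1,-6],[0,-0.1,-9],[0,-0.1,-11],[0,-0.1,-12.5]],"turn":[[0,0,0],[0,0,0],[0,0,0],[0,0,0],[0,0,0]],"gripper":[0.5,0.5,0.5,0.5,0.5]}'
python3 -m crank '{"travel":[[0,0,-1.2],[0,0,-2.4],[0,0,-3.6],[0,0,-4.6],[0,0,-5.1]],"turn":[[0,0,0],[0,0,0],[0,0,0],[0,0,0],[0,0,0]],"gripper":[0.5,0.5,0.5,0.5,0.5]}'
python3 - <<'E'
from workcell import bot
import cv2
c=[]
for n,(x,y,w,h) in(("top",(200,200,100,100)),("side",(260,250,100,120))):
    f=bot.grab_frame(n)["pixels"][:,:,::-1];c.append(cv2.resize(f[y:y+h,x:x+w],(400,int(400*h/w)),interpolation=cv2.INTER_CUBIC)[:400])
cv2.imwrite("pics/a1.png",cv2.hconcat(c))
print(bot.observe()['position'])
E
```

```text
clock: 2.1
position: [0.497, 0.3578, 0.1049]
tool_rot: [-3.141, 0.001, 1.402]
force: [0.3, -1.0, 0.6]
grip_width: 0.0428
finger_force: 0.0
clock: 2.6
position: [0.4974, 0.3577, 0.0544]
tool_rot: [-3.141, 0.0, 1.401]
force: [0.0, 0.1, 0.1]
grip_width: 0.0426
finger_force: 0.0
[0.4973896  0.35760374 0.05473996]
```

View pics/a1.png

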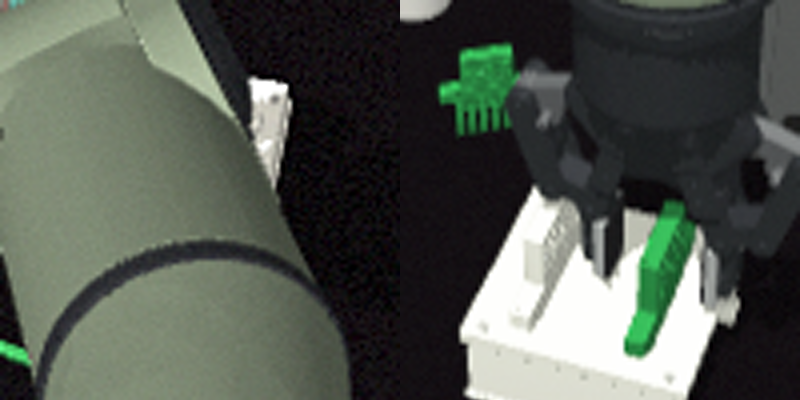

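The right half shows the fingers on either side of the green tab at about (665,260), clear of the white comb. I'll close and lift.

```bash
python3 -m crank '{"travel":[[0,0,0],[0,0,0],[0,0,0],[0,0,0],[0,0,0]],"turn":[[0,0,0],[0,0,0],[0,0,0],[0,0,0],[0,0,0]],"gripper":[1,1,1,1,1]}' 40
python3 -m crank '{"travel":[[0,0,0],[0,0,0],[0,0,0],[0,0,0.3],[0,0,1]],"turn":[[0,0,0],[0,0,0],[0,0,0],[0,0,0],[0,0,0]],"gripper":[1,1,1,1,1]}'
python3 -m crank '{"travel":[[0,0,2.5],[0,0,5],[0,0,8],[0,0,11],[0,0,12]],"turn":[[0,0,0],[0,0,0],[0,0,0],[0,0,0],[0,0,0]],"gripper":[1,1,1,1,1]}'
```

```text
clock: 3.2
position: [0.4978, 0.358, 0.0558]
tool_rot: [3.141, -0.001, 1.401]
force: [-1.1, -0.8, 6.9]
grip_width: 0.0096
finger_force: 42.6
clock: 3.7
position: [0.4972, 0.3576, 0.0652]
tool_rot: [-3.141, 0.001, 1.401]
force: [-0.9, -0.6, -0.7]
grip_width: 0.0093
finger_force: 41.9
clock: 4.2
position: [0.4985, 0.3583, 0.1887]
tool_rot: [3.139, -0.003, 1.401]
force: [0.1, 0.0, 0.2]
grip_width: 0.0096
finger_force: 41.8
```

```bash
python3 -m crank '{"travel":[[-0.1,-4,0],[-0.2,-8,0],[-0.3,-12,0],[-0.4,-16,0],[-0.5,-18.7,0]],"turn":[[0,0,2],[0,0,4],[0,0,7],[0,0,9],[0,0,10.7]],"gripper":[1,1,1,1,1]}'
python3 -m crank '{"travel":[[0,0,0],[0,0,-0.6],[0,0,-1.2],[0,0,-1.4],[0,0,-1.4]],"turn":[[0,0,0],[0,0,0],[0,0,0],[0,0,0],[0,0,0]],"gripper":[1,1,1,1,1]}'
python3 - <<'E'
from workcell import bot
import cv2
c=[]
for n,(x,y,w,h) in(("top",(300,200,130,100)),("side",(290,150,100,150))):
    f=bot.grab_frame(n)["pixels"][:,:,::-1];c.append(cv2.resize(f[y:y+h,x:x+w],(400,600),interpolation=cv2.INTER_CUBIC) if n=="side" else cv2.copyMakeBorder(cv2.resize(f[y:y+h,x:x+w],(400,308)),0,292,0,0,0))
cv2.imwrite("pics/a2.png",cv2.hconcat(c))
s=bot.observe();print(s['position'],s['tool_rot'],s['force'])
E
```

```text
clock: 4.7
position: [0.4922, 0.1679, 0.1854]
tool_rot: [-3.141, 0.001, 1.587]
force: [0.1, 0.7, -0.2]
grip_width: 0.0092
finger_force: 41.7
clock: 5.2
position: [0.4922, 0.1714, 0.1706]
tool_rot: [-3.14, 0.001, 1.589]
force: [0.4, -0.2, 0.3]
grip_width: 0.0096
finger_force: 41.7
[0.49249055 0.17118934 0.17115036] [-3.14135104e+00  1.71555424e-04  1.58814988e+00] [ 0.92265547 -0.37322316 -1.02990554]
```

View pics/a2.png

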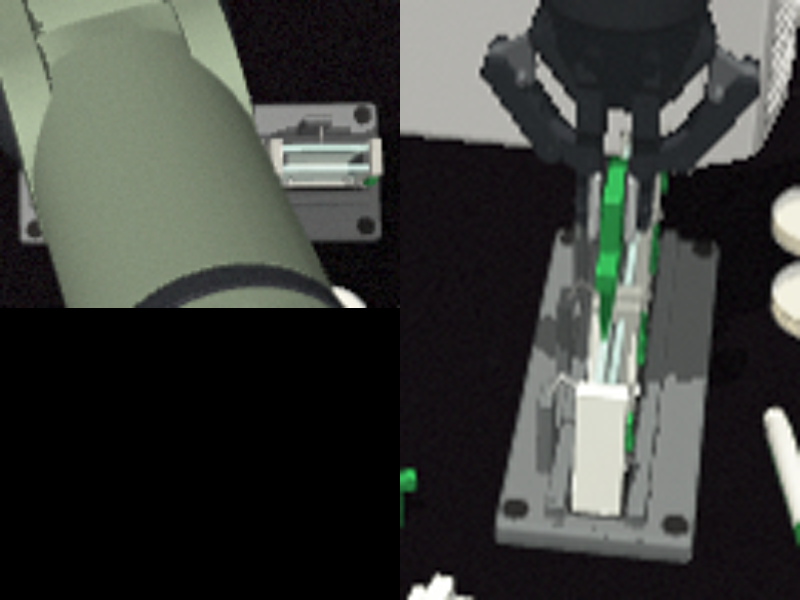

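The side half shows the comb hanging upright in the hand, its bar end at about crop (606,268) and tooth tip at about (605,338), above bay0's rail at about (603,388). I'll compare these with the projections.

```bash
python3 - <<'E'
from h import *
C=lambda X:((proj('side',X)-[290,150]+.4)*4+[400,0]).round(1)
y=np.array([-.0175,.9998,0]);x=np.array([.9998,.0175,0]);T=np.array([.4925,.1712,.1711])
o=T-[0,0,.009]
for n,v in(("bar end top",(0,.037,.012)),("bar end bot",(0,.037,0)),("bar end bot L",(.005,.037,0)),("bar end bot R",(-.005,.037,0)),("tip near",(0,.025,-.038)),("tip far",(0,-.025,-.038)),("tab top near",(0,.02,.042))):print(n,C(o+x*v[0]+y*v[1]+[0,0,v[2]]))
b=np.array([.4925,.1703,.1])
for n,v in(("rail top outer",(0,.039,0)),("rail inner",(0,.031,0)),("plate near +3",(.003,.031,-.005)),("plate near -3",(-.003,.031,-.005)),("far +3",(.003,-.031,-.005)),("far -3",(-.003,-.031,-.005)),("far rail in",(0,-.031,0)),("far rail out",(0,-.039,0)),("base c",(-.052,.052,-.09))):print(n,C(b+x*v[0]+y*v[1]+[0,0,v[2]]))
s=cv2.imread("pics/a2.png");import sys
h=cv2.cvtColor(s,cv2.COLOR_BGR2HSV);m=cv2.inRange(h,(45,120,40),(75,255,255))
for r in(180,220,260,275,285,300,320,335,345):
    q=np.where(m[r,590:632])[0];print(r,(q.min()+590,q.max()+590) if len(q) else None)
E
```

```text
bar end top [607.8 268.9]
bar end bot [606.8 289.3]
bar end bot L [596.3 288.3]
bar end bot R [617.3 290.4]
tip near [606.2 336.7]
tip far [616.4 276.9]
tab top near [614.3 195.8]
rail top outer [601.4 391.2]
rail inner [603.1 380.9]
plate near +3 [596.7 388. ]
plate near -3 [608.7 389.2]
far +3 [609.7 313.1]
far -3 [621.  314.2]
far rail in [615.7 306.1]
far rail out [617.3 297. ]
base c [691.9 550.7]
180 (np.int64(605), np.int64(624))
220 (np.int64(601), np.int64(622))
260 (np.int64(597), np.int64(619))
275 (np.int64(595), np.int64(617))
285 (np.int64(595), np.int64(614))
300 (np.int64(601), np.int64(612))
320 (np.int64(601), np.int64(609))
335 (np.int64(602), np.int64(605))
345 None
```

```bash
cat > g.py <<'E'
import sys
from workcell import bot
s=bot.observe();f=s['force'];print('guard',s['position'].round(4),f.round(1),s['moment'].round(2))
sys.exit(abs(f[2])>float(sys.argv[1]) or abs(f[0])>8)
E
python3 -m crank '{"travel":[[-0.1,0,-0.5],[-0.1,0,-1],[-0.1,0,-1.5],[-0.1,0,-2],[-0.1,0,-2.4]],"turn":[[0,0,0],[0,0,0],[0,0,0],[0,0,0],[0,0,0]],"gripper":[1,1,1,1,1]}' && python3 g.py 4 &&
python3 -m crank '{"travel":[[0,0,-0.1],[0,0,-0.2],[0,0,-0.3],[0,0,-0.4],[0,0,-0.4]],"turn":[[0,0,0],[0,0,0],[0,0,0],[0,0,0],[0,0,0]],"gripper":[1,1,1,1,1]}' && python3 g.py 4 &&
python3 -m crank '{"travel":[[0,0,-0.05],[0,0,-0.1],[0,0,-0.15],[0,0,-0.2],[0,0,-0.2]],"turn":[[0,0,0],[0,0,0],[0,0,0],[0,0,0],[0,0,0]],"gripper":[1,1,1,1,1]}' && python3 g.py 4 &&
python3 -m crank '{"travel":[[0,0,-0.05],[0,0,-0.1],[0,0,-0.15],[0,0,-0.2],[0,0,-0.2]],"turn":[[0,0,0],[0,0,0],[0,0,0],[0,0,0],[0,0,0]],"gripper":[1,1,1,1,1]}' && python3 g.py 4 &&
python3 -m crank '{"travel":[[0,0,-0.05],[0,0,-0.1],[0,0,-0.15],[0,0,-0.2],[0,0,-0.2]],"turn":[[0,0,0],[0,0,0],[0,0,0],[0,0,0],[0,0,0]],"gripper":[1,1,1,1,1]}' && python3 g.py 4
```

```text
clock: 5.8
position: [0.4915, 0.1707, 0.1467]
tool_rot: [-3.141, 0.0, 1.588]
force: [-0.0, -0.2, 0.4]
grip_width: 0.0097
finger_force: 41.7
guard [0.4915 0.1707 0.1467] [-0.  -0.2  0.4] [ 0.03  0.03 -0.03]False
```

```bash
sed -i 's/^sys.exit(\(.*\))$/sys.exit(int(\1))/' g.py
python3 -m crank '{"travel":[[0,0,-0.1],[0,0,-0.2],[0,0,-0.3],[0,0,-0.4],[0,0,-0.4]],"turn":[[0,0,0],[0,0,0],[0,0,0],[0,0,0],[0,0,0]],"gripper":[1,1,1,1,1]}' >/dev/null && python3 g.py 4 &&
python3 -m crank '{"travel":[[0,0,-0.05],[0,0,-0.1],[0,0,-0.15],[0,0,-0.2],[0,0,-0.2]],"turn":[[0,0,0],[0,0,0],[0,0,0],[0,0,0],[0,0,0]],"gripper":[1,1,1,1,1]}' >/dev/null && python3 g.py 4 &&
python3 -m crank '{"travel":[[0,0,-0.05],[0,0,-0.1],[0,0,-0.15],[0,0,-0.2],[0,0,-0.2]],"turn":[[0,0,0],[0,0,0],[0,0,0],[0,0,0],[0,0,0]],"gripper":[1,1,1,1,1]}' >/dev/null && python3 g.py 4 &&
python3 -m crank '{"travel":[[0,0,-0.05],[0,0,-0.1],[0,0,-0.15],[0,0,-0.2],[0,0,-0.2]],"turn":[[0,0,0],[0,0,0],[0,0,0],[0,0,0],[0,0,0]],"gripper":[1,1,1,1,1]}'  >/dev/null&& python3 g.py 4
```

```text
guard [0.4916 0.1708 0.1433] [-0.2  0.1 -0.2] [-0.01  0.06 -0.01]
guard [0.4915 0.1707 0.1412] [-0.3  0.6 -0.6] [-0.02 -0.   -0.03]
guard [0.4915 0.1707 0.1392] [-0.5  0.3 -0.3] [0.03 0.21 0.07]
guard [0.4914 0.1708 0.1373] [-3.7 -1.1  2.8] [-0.06  0.82  0.11]
```

```bash

python3 -m crank '{"travel":[[-0.05,0,0],[-0.1,0,0],[-0.1,0,0],[-0.1,0,0],[-0.1,0,0]],"turn":[[0,0,0],[0,0,0],[0,0,0],[0,0,0],[0,0,0]],"gripper":[1,1,1,1,1]}' >/dev/null && python3 g.py 5 &&
python3 -m crank '{"travel":[[0,0,-0.05],[0,0,-0.1],[0,0,-0.15],[0,0,-0.15],[0,0,-0.15]],"turn":[[0,0,0],[0,0,0],[0,0,0],[0,0,0],[0,0,0]],"gripper":[1,1,1,1,1]}'  >/dev/null&& python3 g.py 5
```

```text
guard [0.4909 0.1708 0.1374] [ 2.3 -0.4 -1.2] [-0.02 -0.86  0.05]
guard [0.4907 0.1708 0.1358] [3.3 1.3 0.9] [ 0.1  -0.94  0.04]
```

```bash

python3 -m crank '{"travel":[[0.04,0,0],[0.04,0,0],[0.04,0,-0.05],[0.04,0,-0.1],[0.04,0,-0.1]],"turn":[[0,0,0],[0,0,0],[0,0,0],[0,0,0],[0,0,0]],"gripper":[1,1,1,1,1]}' >/dev/null && python3 g.py 6 &&
python3 -m crank '{"travel":[[0,0,-0.05],[0,0,-0.1],[0,0,-0.15],[0,0,-0.15],[0,0,-0.15]],"turn":[[0,0,0],[0,0,0],[0,0,0],[0,0,0],[0,0,0]],"gripper":[1,1,1,1,1]}'  >/dev/null&& python3 g.py 6 &&
python3 -m crank '{"travel":[[0,0,-0.05],[0,0,-0.1],[0,0,-0.15],[0,0,-0.15],[0,0,-0.15]],"turn":[[0,0,0],[0,0,0],[0,0,0],[0,0,0],[0,0,0]],"gripper":[1,1,1,1,1]}'  >/dev/null&& python3 g.py 6
```

```text
guard [0.4908 0.1707 0.1347] [1.5 0.5 2. ] [ 0.01 -0.36  0.09]
guard [0.4907 0.1707 0.1332] [-0.3 -0.2  3.5] [-0.01  0.1   0.15]
guard [0.4906 0.1707 0.1317] [-1.  -0.5  4.3] [-0.05  0.39  0.17]
```

```bash

python3 -m crank '{"travel":[[0,0,-0.05],[0,0,-0.1],[0,0,-0.1],[0,0,-0.1],[0,0,-0.1]],"turn":[[0,0,0],[0,0,0],[0,0,0],[0,0,0],[0,0,0]],"gripper":[1,1,1,1,1]}'  >/dev/null&& python3 g.py 7 &&
python3 -m crank '{"travel":[[0,0,-0.05],[0,0,-0.1],[0,0,-0.1],[0,0,-0.1],[0,0,-0.1]],"turn":[[0,0,0],[0,0,0],[0,0,0],[0,0,0],[0,0,0]],"gripper":[1,1,1,1,1]}'  >/dev/null&& python3 g.py 7
```

```text
guard [0.4905 0.1707 0.1307] [-2.3 -0.7  6.2] [0.02 0.61 0.13]
guard [0.4904 0.1708 0.1298] [-2.2  0.2  7.6] [-0.    0.76  0.17]
```

```bash
python3 - <<'E'
from workcell import bot
import cv2
f=bot.grab_frame("side")["pixels"][:,:,::-1];cv2.imwrite("pics/a3.png",cv2.resize(f[190:290,305:385],(640,800),interpolation=cv2.INTER_CUBIC)[:600])
E
```

```text
(no output)
```

View pics/a3.png

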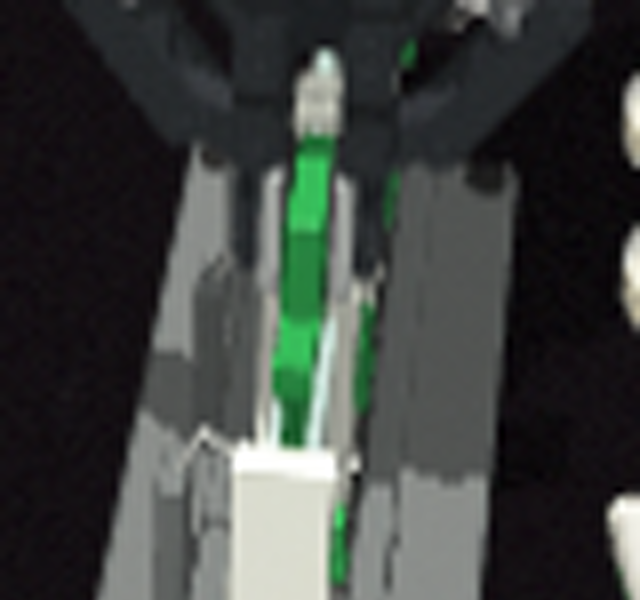

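The comb is wedged in the mouth of bay0: it touched both plates within about 0.6 mm of sideways play, 28 mm above home, and the resistance keeps climbing. That makes bay0 the narrow cassette, centred at x≈0.491. I'll withdraw and try bay1.

```bash

python3 -m crank '{"travel":[[0,0,0.5],[0,0,1.2],[0,0,2],[0,0,3],[0,0,4]],"turn":[[0,0,0],[0,0,0],[0,0,0],[0,0,0],[0,0,0]],"gripper":[1,1,1,1,1]}'
python3 -m crank '{"travel":[[0.1,-2.5,0],[0.1,-5,0],[0.15,-7.5,0],[0.15,-8.4,0],[0.15,-8.4,0]],"turn":[[0,0,0],[0,0,0],[0,0,0],[0,0,0],[0,0,0]],"gripper":[1,1,1,1,1]}' >/dev/null
python3 -m crank '{"travel":[[0,0,0],[0,0,-0.6],[0,0,-1.2],[0,0,-1.8],[0,0,-2.1]],"turn":[[0,0,0],[0,0,0],[0,0,0],[0,0,0],[0,0,0]],"gripper":[1,1,1,1,1]}' && python3 g.py 4
python3 - <<'E'
from workcell import bot
import cv2
f=bot.grab_frame("side")["pixels"][:,:,::-1];cv2.imwrite("pics/a4.png",cv2.resize(f[165:265,305:385],(640,800),interpolation=cv2.INTER_CUBIC)[:600])
E
```

```text
clock: 11.85
position: [0.4909, 0.1708, 0.1708]
tool_rot: [3.142, -0.0, 1.587]
force: [-0.3, -1.2, -1.1]
grip_width: 0.0095
finger_force: 41.7
clock: 12.85
position: [0.4921, 0.087, 0.1479]
tool_rot: [-3.141, 0.0, 1.588]
force: [-0.5, 0.2, -0.2]
grip_width: 0.0093
finger_force: 41.7
guard [0.4921 0.087  0.1479] [-0.5  0.2 -0.2] [ 0.03 -0.03  0.06]
```

View pics/a4.png

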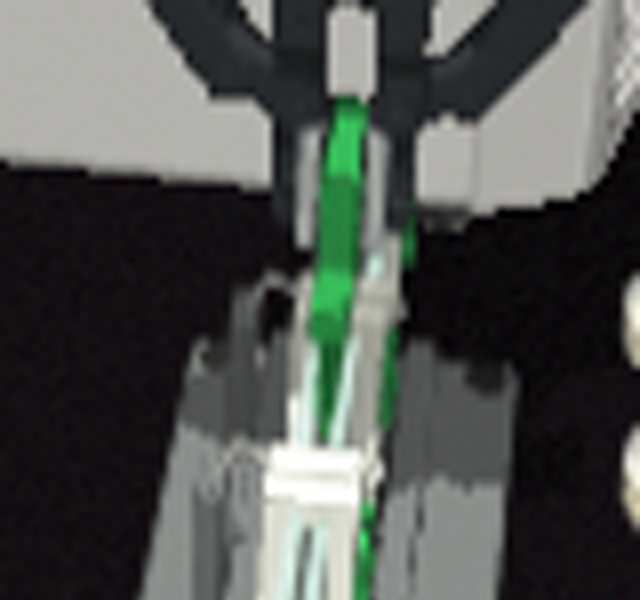

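The comb is upright, with its tip at about (328,420) between bay1's two glass edges. I'll lower it under guard.

```bash

python3 -m crank '{"travel":[[0,0,-0.1],[0,0,-0.2],[0,0,-0.3],[0,0,-0.4],[0,0,-0.5]],"turn":[[0,0,0],[0,0,0],[0,0,0],[0,0,0],[0,0,0]],"gripper":[1,1,1,1,1]}' >/dev/null && python3 g.py 4 &&
python3 -m crank '{"travel":[[0,0,-0.05],[0,0,-0.1],[0,0,-0.15],[0,0,-0.2],[0,0,-0.25]],"turn":[[0,0,0],[0,0,0],[0,0,0],[0,0,0],[0,0,0]],"gripper":[1,1,1,1,1]}' >/dev/null && python3 g.py 4 &&
python3 -m crank '{"travel":[[0,0,-0.05],[0,0,-0.1],[0,0,-0.15],[0,0,-0.2],[0,0,-0.25]],"turn":[[0,0,0],[0,0,0],[0,0,0],[0,0,0],[0,0,0]],"gripper":[1,1,1,1,1]}' >/dev/null && python3 g.py 4 &&
python3 -m crank '{"travel":[[0,0,-0.05],[0,0,-0.1],[0,0,-0.15],[0,0,-0.2],[0,0,-0.25]],"turn":[[0,0,0],[0,0,0],[0,0,0],[0,0,0],[0,0,0]],"gripper":[1,1,1,1,1]}'  >/dev/null&& python3 g.py 4 &&
python3 -m crank '{"travel":[[0,0,-0.05],[0,0,-0.1],[0,0,-0.15],[0,0,-0.2],[0,0,-0.2]],"turn":[[0,0,0],[0,0,0],[0,0,0],[0,0,0],[0,0,0]],"gripper":[1,1,1,1,1]}'  >/dev/null&& python3 g.py 4
```

```text
guard [0.4925 0.0868 0.1438] [-0.4 -0.8 -0.8] [ 0.02 -0.02  0.  ]
guard [0.4924 0.0868 0.1413] [-0.9 -0.6 -0.2] [-0.01 -0.02  0.02]
guard [0.4925 0.0868 0.1388] [ 0.3  0.2 -0.4] [-0.   -0.12 -0.03]
guard [0.4928 0.0868 0.1364] [4.2 0.5 2.6] [ 0.01 -0.84  0.05]
guard [0.4925 0.0868 0.1342] [ 4.9 -0.4  0.4] [ 0.01 -1.1   0.06]
```

```bash

python3 -m crank '{"travel":[[0.05,0,0],[0.08,0,0],[0.08,0,0],[0.08,0,0],[0.08,0,0]],"turn":[[0,0,0],[0,0,0],[0,0,0],[0,0,0],[0,0,0]],"gripper":[1,1,1,1,1]}' >/dev/null && python3 g.py 6 &&
python3 -m crank '{"travel":[[0,0,-0.05],[0,0,-0.1],[0,0,-0.15],[0,0,-0.2],[0,0,-0.2]],"turn":[[0,0,0],[0,0,0],[0,0,0],[0,0,0],[0,0,0]],"gripper":[1,1,1,1,1]}'  >/dev/null&& python3 g.py 6
```

```text
guard [0.4932 0.0868 0.1343] [2.8 1.3 1. ] [ 0.1  -0.79  0.03]
guard [0.4932 0.0868 0.1322] [ 3.9 -0.3  0.2] [ 0.04 -0.94  0.08]
```

```bash

python3 -m crank '{"travel":[[0.05,0,0],[0.1,0,0],[0.1,0,0],[0.1,0,0],[0.1,0,0]],"turn":[[0,0,0],[0,0,0],[0,0,0],[0,0,0],[0,0,0]],"gripper":[1,1,1,1,1]}' >/dev/null && python3 g.py 6 &&
python3 -m crank '{"travel":[[0,0,-0.05],[0,0,-0.1],[0,0,-0.15],[0,0,-0.2],[0,0,-0.2]],"turn":[[0,0,0],[0,0,0],[0,0,0],[0,0,0],[0,0,0]],"gripper":[1,1,1,1,1]}'  >/dev/null&& python3 g.py 6 &&
python3 -m crank '{"travel":[[0,0,-0.05],[0,0,-0.1],[0,0,-0.15],[0,0,-0.2],[0,0,-0.2]],"turn":[[0,0,0],[0,0,0],[0,0,0],[0,0,0],[0,0,0]],"gripper":[1,1,1,1,1]}'  >/dev/null&& python3 g.py 6
```

```text
guard [0.494  0.0867 0.1322] [1.1 0.7 0.2] [-0.03 -0.07 -0.02]
guard [0.4941 0.0867 0.1302] [-1.3  0.2 -0.8] [0.   0.27 0.09]
guard [0.494  0.0868 0.1283] [-3.2  0.3  3.9] [-0.09  0.83  0.16]
```

```bash

python3 -m crank '{"travel":[[-0.05,0,0],[-0.05,0,0],[-0.05,0,-0.05],[-0.05,0,-0.1],[-0.05,0,-0.1]],"turn":[[0,0,0],[0,0,0],[0,0,0],[0,0,0],[0,0,0]],"gripper":[1,1,1,1,1]}' >/dev/null && python3 g.py 7 &&
python3 -m crank '{"travel":[[0,0,-0.05],[0,0,-0.1],[0,0,-0.15],[0,0,-0.2],[0,0,-0.2]],"turn":[[0,0,0],[0,0,0],[0,0,0],[0,0,0],[0,0,0]],"gripper":[1,1,1,1,1]}'  >/dev/null&& python3 g.py 7 &&
python3 -m crank '{"travel":[[0,0,-0.05],[0,0,-0.1],[0,0,-0.15],[0,0,-0.2],[0,0,-0.2]],"turn":[[0,0,0],[0,0,0],[0,0,0],[0,0,0],[0,0,0]],"gripper":[1,1,1,1,1]}'  >/dev/null&& python3 g.py 7
```

```text
guard [0.4938 0.0868 0.1273] [-2.1 -0.3  4. ] [-0.05  0.41  0.15]
guard [0.4937 0.0868 0.1253] [-1.9 -1.   3.7] [-0.03  0.61  0.15]
guard [0.4936 0.0868 0.1232] [-2.2  0.4  1.7] [-0.08  0.72  0.21]
```

Drag is light and steady, starting about 20 mm above home, so this is the matching cassette. Going on down.

```bash

python3 -m crank '{"travel":[[-0.04,0,-0.05],[-0.04,0,-0.1],[-0.04,0,-0.15],[-0.04,0,-0.2],[-0.04,0,-0.25]],"turn":[[0,0,0],[0,0,0],[0,0,0],[0,0,0],[0,0,0]],"gripper":[1,1,1,1,1]}' >/dev/null && python3 g.py 8 &&
python3 -m crank '{"travel":[[0,0,-0.05],[0,0,-0.1],[0,0,-0.15],[0,0,-0.2],[0,0,-0.25]],"turn":[[0,0,0],[0,0,0],[0,0,0],[0,0,0],[0,0,0]],"gripper":[1,1,1,1,1]}'  >/dev/null&& python3 g.py 8 &&
python3 -m crank '{"travel":[[0,0,-0.05],[0,0,-0.1],[0,0,-0.15],[0,0,-0.2],[0,0,-0.25]],"turn":[[0,0,0],[0,0,0],[0,0,0],[0,0,0],[0,0,0]],"gripper":[1,1,1,1,1]}'  >/dev/null&& python3 g.py 8 &&
python3 -m crank '{"travel":[[0,0,-0.05],[0,0,-0.1],[0,0,-0.15],[0,0,-0.2],[0,0,-0.25]],"turn":[[0,0,0],[0,0,0],[0,0,0],[0,0,0],[0,0,0]],"gripper":[1,1,1,1,1]}'  >/dev/null&& python3 g.py 8
```

```text
guard [0.4935 0.0868 0.1208] [-0.2 -0.9  5.1] [-0.05  0.25  0.22]
guard [0.4934 0.0868 0.1183] [ 0.3 -0.3  3.9] [-0.11  0.03  0.25]
guard [0.4934 0.0868 0.1158] [ 0.5 -0.5  4.5] [-0.08 -0.06  0.24]
guard [0.4934 0.0868 0.1133] [-0.2  0.2  4.7] [-0.06 -0.15  0.17]
```

```bash

R='x'
python3 -m crank '{"travel":[[0,0,-0.05],[0,0,-0.1],[0,0,-0.15],[0,0,-0.2],[0,0,-0.2]],"turn":[[0,0,0],[0,0,0],[0,0,0],[0,0,0],[0,0,0]],"gripper":[1,1,1,1,1]}' >/dev/null && python3 g.py 7 &&
python3 -m crank '{"travel":[[0,0,-0.05],[0,0,-0.1],[0,0,-0.1],[0,0,-0.1],[0,0,-0.1]],"turn":[[0,0,0],[0,0,0],[0,0,0],[0,0,0],[0,0,0]],"gripper":[1,1,1,1,1]}'  >/dev/null&& python3 g.py 7 &&
python3 -m crank '{"travel":[[0,0,-0.05],[0,0,-0.05],[0,0,-0.05],[0,0,-0.05],[0,0,-0.05]],"turn":[[0,0,0],[0,0,0],[0,0,0],[0,0,0],[0,0,0]],"gripper":[1,1,1,1,1]}'  >/dev/null&& python3 g.py 7 &&
python3 -m crank '{"travel":[[0,0,-0.05],[0,0,-0.05],[0,0,-0.05],[0,0,-0.05],[0,0,-0.05]],"turn":[[0,0,0],[0,0,0],[0,0,0],[0,0,0],[0,0,0]],"gripper":[1,1,1,1,1]}'  >/dev/null&& python3 g.py 7 &&
python3 -m crank '{"travel":[[0,0,-0.05],[0,0,-0.05],[0,0,-0.05],[0,0,-0.05],[0,0,-0.05]],"turn":[[0,0,0],[0,0,0],[0,0,0],[0,0,0],[0,0,0]],"gripper":[1,1,1,1,1]}'  >/dev/null&& python3 g.py 7
```

```text
guard [0.4934 0.0868 0.1112] [2.3 0.3 1.9] [-0.02 -0.37  0.13]
guard [0.4934 0.0868 0.1102] [2.1 0.6 1.2] [-0.06 -0.41  0.17]
guard [0.4933 0.0868 0.1098] [1.7 0.1 1.8] [-0.01 -0.37  0.19]
guard [0.4934 0.0868 0.1097] [-0.9 -0.4 12. ] [-0.21  0.31  0.18]
```

A sharp stop to 12 N at TCP z 0.1097, right where home is expected: the bar has landed on the rails. I'll ease off, release and check.

```bash

python3 -m crank '{"travel":[[0,0,0.03],[0,0,0.03],[0,0,0.03],[0,0,0.03],[0,0,0.03]],"turn":[[0,0,0],[0,0,0],[0,0,0],[0,0,0],[0,0,0]],"gripper":[1,1,1,0.7,0.6]}'
python3 -m crank '{"travel":[[0,0,0],[0,0,0],[0,0,0],[0,0,0],[0,0,0]],"turn":[[0,0,0],[0,0,0],[0,0,0],[0,0,0],[0,0,0]],"gripper":[0.5,0.5,0.5,0.5,0.5]}'
python3 -m crank '{"travel":[[0,0,1],[0,0,3],[0,0,6],[0,0,10],[0,0,14]],"turn":[[0,0,0],[0,0,0],[0,0,0],[0,0,0],[0,0,0]],"gripper":[0.5,0.5,0.5,0.5,0.5]}'
python3 -m crank '{"travel":[[-1,5,0],[-2,10,0],[-3,15,0],[-4,20,0],[-4,25,0]],"turn":[[0,0,0],[0,0,0],[0,0,0],[0,0,0],[0,0,0]],"gripper":[0.5,0.5,0.5,0.5,0.5]}'
python3 - <<'E'
from workcell import bot
import cv2
c=[]
for n,(x,y,w,h) in(("top",(300,220,130,70)),("side",(300,170,80,120))):
    f=bot.grab_frame(n)["pixels"][:,:,::-1];cv2.imwrite(f"pics/{n}5.png",f);r=cv2.resize(f[y:y+h,x:x+w],(400,int(400*h/w)),interpolation=cv2.INTER_CUBIC);c.append(cv2.copyMakeBorder(r,0,600-r.shape[0],0,0,0))
cv2.imwrite("pics/a5.png",cv2.hconcat(c))
E
```

```text
clock: 23.9
position: [0.493, 0.0868, 0.1094]
tool_rot: [-3.141, 0.0, 1.587]
force: [-0.1, 0.4, -0.4]
grip_width: 0.0341
finger_force: 0.0
clock: 24.4
position: [0.4933, 0.0868, 0.1096]
tool_rot: [-3.141, -0.0, 1.587]
force: [-0.6, 0.4, 0.9]
grip_width: 0.0427
finger_force: 0.0
clock: 24.9
position: [0.493, 0.0864, 0.2517]
tool_rot: [-3.141, 0.0, 1.587]
force: [1.5, 0.2, 0.0]
grip_width: 0.0428
finger_force: 0.0
clock: 25.4
position: [0.4521, 0.3348, 0.2507]
tool_rot: [3.141, -0.001, 1.588]
force: [1.5, -0.4, 0.0]
grip_width: 0.0422
finger_force: 0.0
```

View pics/a5.png

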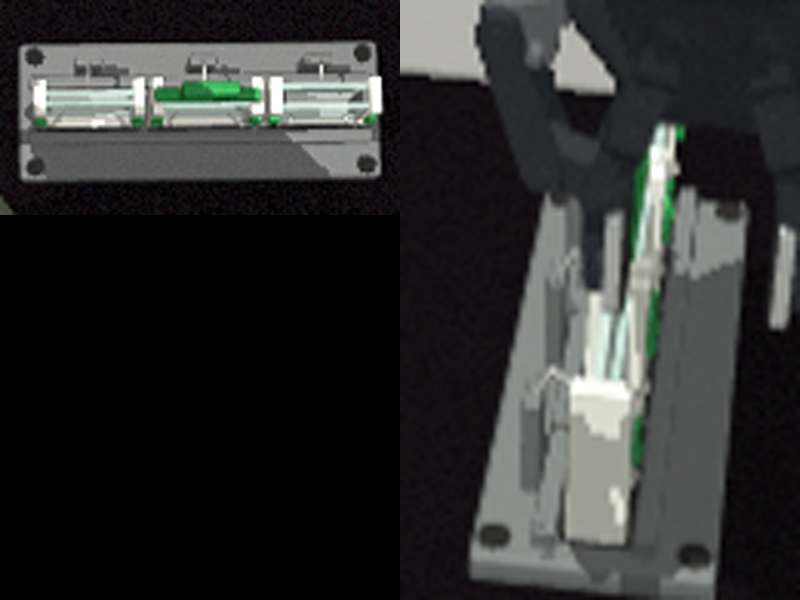

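From above, the comb sits in bay1 across both rails at about (207,92), but the arm hides it in the side view. I'll move clear and measure its height.

```bash

python3 -m crank '{"travel":[[-3,4,0],[-6,8,0],[-9,12,0],[-11,16,0],[-13,20,0]],"turn":[[0,0,0],[0,0,0],[0,0,0],[0,0,0],[0,0,0]],"gripper":[0.5,0.5,0.5,0.5,0.5]}'
python3 - <<'E'
from workcell import bot
from h import *
f=bot.grab_frame("side")["pixels"][:,:,::-1]
x,y,w,h=315,175,70,75
cv2.imwrite("pics/a6.png",cv2.resize(f[y:y+h,x:x+w],(560,600),interpolation=cv2.INTER_CUBIC))
C=lambda X:((proj('side',X)-[x,y]+.4)*8).round(0)
o=np.array([.493,.0868,.1])
for z in(0,.003,.006,.012):print(z,C(o+[-.0007,.037,z]))
print("tab top",C(o+[-.0003,.02,.042]),C(o+[.0003,-.02,.042]))
E
```

```text
clock: 26.0
position: [0.3222, 0.5343, 0.2506]
tool_rot: [3.141, -0.0, 1.588]
force: [0.8, 0.4, -0.0]
grip_width: 0.043
finger_force: 0.0
0 [241. 377.]
0.003 [242. 368.]
0.006 [242. 359.]
0.012 [243. 341.]
tab top [255. 211.] [269. 128.]
```

View pics/a6.png

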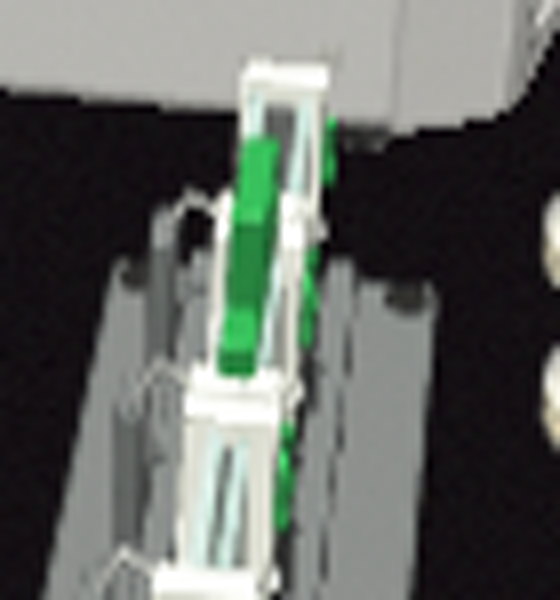

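The bar's near end bottoms at about (237,376), against a predicted 377 for z = 0.100, and it rests on bay1's rail. The comb is upright and home, and bay2 behind it is visibly the wide cassette.

```bash
python3 -c "
from workcell import bot;print(bot.job_done())"
```

```text
the job is handed in; nothing more can be done
None
```

The green comb is in the middle cassette (bay1), which gave a light steady drag of about 2 to 5 N; it is upright and fully home with its bar on the rails, the highest push I read was 12 N at landing, and the job is handed in.

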